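Lock the board carrier of the soldering jig with its pin

ROBOT

A 6-joint arm with a two-finger parallel gripper is mounted at the origin on the work surface. World frame = base frame: x ahead of the robot, y to its left, z up, the work surface at z = 0. Lengths are in m, angles in rad, forces in N, time in s.
With the tool pointing down it reaches from about 0.3 to 0.775 m from the base axis. Payload 14.6 kg.
Tool frame: the origin (TCP) lies on the centre line of the jaws, within the pads' length; the fingertips stand ctrl.tcp_to_tips ahead of it and the grasp point (between the pads) lies 2 mm behind it (ctrl.tcp_to_tips is the distance from the TCP to the fingertips, in m); z points along the fingers, y is the line along which they close (so a half turn about z gives the same grasp; the last joint's range is limited). The gripper opens to 94 mm and grips with 3 to 60 N. Pads are 16 mm wide; open, the fingers measure 119 mm over their backs; the gripper's body (75 mm by 177 mm) begins 78 mm behind the grasp point.
Start: joints at [-1.217, 0.3, 1.521, -0, 1.321, -0.067], TCP at [0.225, -0.502, 0.185] pointing down, gripper open.
Joint ranges: [-3.03, 3.03], [-0.79, 2.21], [0.23, 2.52], [-1.04, 4.18], [0, 3.07], [-2.55, 2.55]. Speed limits (rad/s): [2.22, 2.22, 2.57, 3.14, 3.14, 3.14].

INTERFACE

Orientations are given as [roll, pitch, yaw] about the fixed x, y, z axes, in that order (R = Rz(yaw) Ry(pitch) Rx(roll)).
In Python, from station import telemetry, viewer, hand_in, ctrl gives the robot as it stands.
- The arm moves only by the tool step_arm, never from a script. Its argument "plan" is a list of rows, each an object of numbers: "dx", "dy", "dz": the shift along the tool's x, y, z scaled (see below); "rx", "ry", "rz": the turn, a rotation vector about the tool's x, y, z scaled (see below); "claw": the closure, from 0 (fully open) to 1 (shut). In form: [{"dx": .., "dy": .., "dz": .., "rx": .., "ry": .., "rz": .., "claw": ..}, ...]. A call has 1 to 10 rows; each row shifts and turns the commanded pose from where the row before left it, along the tool's axes as they then stand; what a row does not reach is not made up. The controller multiplies each number of a shift by 0.1 m and each number of a turn by 90 degrees. A row lasts 1/10 s, in which the tool goes at most 50 mm and 8.59 degrees, less where a joint would pass 70% of its speed; a pose out of reach is approached as far as the arm can. A call with a number of a shift or a turn outside -1 to 1 is refused whole. A call with a gripper value outside its range is refused whole. The fingers move at their own pace and stop on an object; "grip_force" is the grip in N (left out, the last holds). Time passes only in rows, so rows that do not move let the fingers close. It gives the time, the measured TCP pose, the force, the opening and the grip force at its end, in the units of the state.
- telemetry.get_obs(): the state, without advancing time (a new reading comes with each control period).
- viewer.camera(name): name is "scene" or "top" or "wrist"; returns a dict with "img" (384x512x3 uint8, red, green, blue), "z_map" (384x512 float32, m along the optical axis (not along the pixel's ray), 0 where there is no reading), "fx", "fy", "cx", "cy" (pixels), "R" (3x3) and "t" (3): a world point X has camera coordinates R X + t; the wrist camera has in their place "tool_from_camera" (4x4, takes a point from camera to tool coordinates, whose origin is the TCP and whose axes are the flange's). Camera axes: x right, y down, z forward; pixel columns grow to the right and rows downward; lengths in m; the calibration is good to about 2 mm. A picture is of the moment at which its call begins: read the wrist's pose just before it.
- hand_in(): hands the job in; it is judged then, once.
Trained networks look in a picture, given as the dict that the camera call returned (one of the last four; its "shot" number tells which), for a name from the list of things; names that differ only in an ending like _2 or _b are one class to them, and where a whole thing is asked for, a point or a joint stands for the part that bears it (a point fixed in the world has none). Each returns a list of dicts, best first, with "score" (0 to 1); they miss things now and then, are a little off and sometimes report something else, mostly with a low value. They report only what shows in the picture. A call takes as long as a camera call.
- viewer.recognise(target, picture): "rect" ([left, top, right, bottom] in pixels, round what is visible of it).
The state is a dict: "time_s": time; "qpos": joint angles; "joint_vel": joint speeds; "tau": joint torques, N m; "ee_pos": TCP position; "eef_rot": TCP orientation; "force": force on the tool from outside, world axes, zero at the start; "moment": the same for the moment, N m; "grip_width": finger opening in m; "grip_force": force on a finger pad.
Only numpy, scipy, OpenCV 4.12 (cv2) and the standard library are available. Lean on these libraries where they do the work, as an engineer would, in place of code of your own. Each camera call takes 0.05 s, during which the arm holds its last target. There are 200 camera calls.

TASK

Push the sliding circuit-board carrier of the blue jig (the one with the black knob) fully home, so that the carrier's eye lies between the dock's upper and lower eyes. Then lift the red-headed locking pin out of the wooden rack, lower it through the three eyes until its collar rests flat on the dock's top plate, and let go.

Things in the scene. Friction and masses are not known exactly. Their poses are not given: they have to be found in the camera images.
- carrier (a joint): How far the jig's steel carrier (62 mm wide plate, green circuit board at its outer end) stands out of the dock, m: 0 = fully home at its stop, its eye under the dock's upper eye; 0.11 = fully out. It slides level along +y of dock_eye as the value grows; friction about 2.5 N, it stays where left.
- carrier_knob (a point): Point to grip on the axis of the carrier's upright black knob, 70 mm above the table. Knob 24 mm in diameter, 46 to 86 mm above the table, on a 10 mm stem from the carrier's top (34 mm). Moves with the carrier; when home it is 85 mm from the eyes' axis, along +y of dock_eye. The board, under 50 mm high, begins 26 mm beyond its axis.
- dock_eye (a point): Centre of the upper eye, at the top face (60 mm high) of the dock's aluminium bridge (104 x 56 mm, 10 mm thick) on the fixed blue jig base (120 x 300 mm). z up, y along the slide from dock to knob, within 0.35 rad of world +y. Straight below: the carrier's eye (26 to 34 mm high, when home) and the base's eye (0 to 10 mm). All are round 28 mm holes.
- red_pin: Locking pin with RED head. Origin: centre of its lower tip; z towards the head. Steel shank 12 mm thick, tapered tip, 54 mm to the collar (42 mm wide, 5 mm thick); then the round head to grip, 24 mm wide, 59 to 101 mm from the tip. 90 g. Upright in a fixed wooden rack 60 mm high, collar on its top, holes 70 mm apart; the blue- and yellow-headed pins (tops 107 mm high) are too short.

How it is judged:
By the outcome, as a careful person would: the job done as asked, in the order asked, and still so for the second after the job is handed in, with the robot touching nothing.
It also fails if it takes over 54 s, if anything falls off the work surface, if the arm or the gripper's body presses on something with over 40 N, if the wrist force passes 120 N, or if a joint passes its speed limit or range.

## Working session

There is one attempt and no reset: what is moved stays moved. The work goes in short steps, Python scripts to look and compute and a tool call to move; the robot and the scene stay as the last step left them, time stands still between calls to the robot, and variables do not carry over. Pictures are saved under pics/ and viewed, at most 10 in all, crops included, and the job is handed in when it is done.

Besides the shell and the picture viewer there is one more tool, called after "Call:" as name([rows], argument=value, ...), one row to a line, values as JSON. step_arm: Moves the arm, as the interface text tells. Shifts and turns lie within -1 to 1; 1 stands for 0.1 m of shift or 90 degrees of turn. Its arguments: {"type":"object","properties":{"plan":{"type":"array"},"grip_force":{"type":"number"}},"required":["plan"]}

```bash
mkdir -p pics; python3 - <<'E'
from station import telemetry, viewer, ctrl
import cv2,numpy as np
o=telemetry.get_obs();print(o, ctrl.tcp_to_tips)
ims=[]
for n in ["scene","top"]:
    p=viewer.camera(n);print(n,p["fx"],p["cx"],p["cy"],p["R"],p["t"])
    im=p["img"][:,:,::-1].copy()
    for t in ["red_pin","carrier_knob","carrier","dock_eye"]:
        try:
            for r in viewer.recognise(t,p)[:2]: print(n,t,r)
        except Exception as e: print(t,e)
    cv2.imwrite(f"pics/{n}0.png",im); np.savez(f"{n}0.npz",**{k:v for k,v in p.items()})
E
```

```text
{'time_s': 0.0, 'qpos': array([-1.21662492e+00,  3.00477748e-01,  1.52156500e+00,  8.85020259e-06,
        1.32071025e+00, -6.65973284e-02]), 'joint_vel': array([ 0.00105416, -0.00011827,  0.00204751, -0.00190931,  0.00113673,
        0.00092871]), 'tau': array([-6.06427311e-04, -5.31804621e+01, -3.52736878e+01,  7.07556750e-02,
        2.44296261e-02, -1.23195082e-04]), 'ee_pos': array([ 0.22455684, -0.50175995,  0.1842895 ]), 'eef_rot': array([-3.14043545e+00, -8.57718659e-05,  4.20766494e-01]), 'force': array([ 0.33589676, -0.60811931,  0.30942699]), 'moment': array([-0.02159811,  0.03124386, -0.03126511]), 'grip_force': 0.0, 'grip_width': 0.09405508135448504} 0.017
scene 431.95212362062756 255.47304610992563 191.85503485993104 [[ 0.00655447  0.99985617  0.0156424 ]
 [ 0.6437596   0.007751   -0.76518854]
 [-0.76519973  0.01508536 -0.6436162 ]] [ 0.04526127 -0.29392338  1.26880787]
scene red_pin {'rect': [121.8, 167.0, 144.0, 198.8], 'score': 0.91}
scene carrier_knob {'rect': [359.2, 171.9, 461.6, 219.9], 'score': 0.55}
scene carrier {'rect': [361.1, 171.1, 461.4, 219.3], 'score': 0.92}
scene dock_eye {'rect': [312.4, 159.7, 466.5, 240.0], 'score': 0.77}
top 380.7580724068372 259.3470518140901 195.4605367589295 [[ 0.02433847 -0.99968277 -0.00647995]
 [-0.99094752 -0.02326876 -0.13221794]
 [ 0.13202522  0.00963928 -0.99119949]] [-0.04912525  0.55373567  0.81358938]
top red_pin {'rect': [363.5, 199.4, 388.3, 219.9], 'score': 0.65}
top carrier_knob {'rect': [89.5, 191.3, 173.0, 236.6], 'score': 0.66}
top carrier {'rect': [85.8, 190.7, 172.3, 242.3], 'score': 0.55}
top dock_eye {'rect': [75.7, 177.8, 214.1, 266.0], 'score': 0.56}
```

View pics/top0.png

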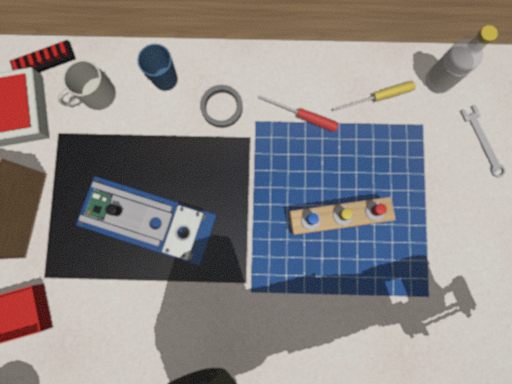

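View pics/scene0.png

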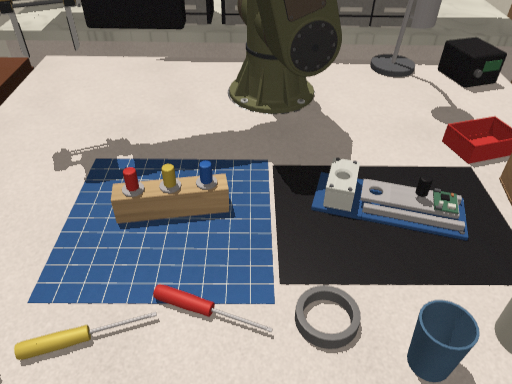

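The top view shows the knob near (113,210), the dock's upper eye near (183,232), the carrier's eye near (156,223) and the red head near (380,209). The scene view agrees with this.

```bash
cat > h.py <<'E'
import numpy as np
def cloud(p,R=None,t=None):
    z=p["z_map"].astype(float);v,u=np.mgrid[:384,:512]
    c=np.stack([(u-p["cx"])/p["fx"]*z,(v-p["cy"])/p["fy"]*z,z],-1)
    if R is None: R,t=p["R"],p["t"]
    w=(c-t)@R; w[z==0]=np.nan
    return w
def ray(p,u,v,h):
    R,t=p["R"],p["t"];C=-R.T@t
    d=R.T@np.array([(u-p["cx"])/p["fx"],(v-p["cy"])/p["fy"],1]);return C+d*(h-C[2])/d[2]
E
python3 - <<'E'
import numpy as np
from h import *
for n,rois in [("top",dict(knob=(85,190,135,230,.08,.092),pin=(360,195,395,222,.1,.115),dock=(155,195,222,270,.055,.068))),("scene",dict(knob=(412,170,440,205,.08,.092),pin=(115,160,150,200,.1,.115),dock=(320,150,365,215,.055,.068)))]:
    p=np.load(n+"0.npz");w=cloud(p)
    for k,(a,b,c,d,l,h) in rois.items():
        q=w[b:d,a:c].reshape(-1,3);q=q[(q[:,2]>l)&(q[:,2]<h)]
        import cv2
        r=cv2.minAreaRect(q[:,:2].astype(np.float32)*1000) if len(q)>3 else 0
        print(n,k,len(q),q.mean(0).round(4),r)
p=np.load("top0.npz")
print("eye",ray(p,183,232,.06),"ceye",ray(p,156,223,.034),"pin",ray(p,380,209,.107))
E
```

```text
top knob 106 [0.5118 0.2743 0.0858] ((511.82049560546875, 275.031982421875), (22.378543853759766, 21.127925872802734), 38.574974060058594)
top pin 109 [ 0.5237 -0.2834  0.107 ] ((524.3470458984375, -283.8669738769531), (21.193622589111328, 22.78748893737793), 82.7819595336914)
top dock 1149 [0.4682 0.1269 0.0604] ((468.6285095214844, 126.672607421875), (56.87286376953125, 103.7725601196289), 73.85246276855469)
scene knob 99 [0.5142 0.2753 0.0846] ((511.4665832519531, 276.58221435546875), (21.73111915588379, 25.13827133178711), 81.057861328125)
scene pin 107 [ 0.5267 -0.2828  0.1051] ((524.5423583984375, -283.13427734375), (22.589336395263672, 22.244598388671875), 77.78482055664062)
scene dock 840 [0.4728 0.127  0.0597] ((468.2336120605469, 128.17295837402344), (55.75035858154297, 107.98453521728516), 73.96424865722656)
eye [0.46869482 0.12579453 0.06      ] ceye [0.48798238 0.19226281 0.034     ] pin [ 0.52337781 -0.28240254  0.107     ]
```

Call:
step_arm([
  {"rz":-0.0922},
  {"rz":-0.0922},
  {"rz":-0.0922},
  {"rz":-0.0922},
  {"rz":-0.0922},
  {"rz":-0.0922},
  {"dx":0.2,"dy":0.03},
  {"dx":0.4,"dy":0.03},
  {"dx":0.4,"dy":0.03},
  {"dx":0.4,"dy":0.03},
])

```text
$.plan[0]: bad value
```

Call:
step_arm([
  {"dx":0.4,"dy":0.03},
  {"dx":0.4,"dy":0.03},
  {"dx":0.4,"dy":0.03},
  {"dx":0.4,"dy":0.03},
  {"dx":0.4,"dy":0.03},
  {"dx":0.4,"dy":0.03},
  {"dx":0.4,"dy":0.03},
  {"dx":0.4,"dy":0.03},
  {"dx":0.4,"dy":0.03},
  {"dx":0.4,"dy":0.03},
])

```text
$.plan[0]: bad value
```

Call:
step_arm([
  {"dx":0.4,"dy":0.03},
  {"dx":0.4,"dy":0.03},
  {"dx":0.4,"dy":0.03},
  {"dx":0.4,"dy":0.03},
  {"dx":0.4,"dy":0.03},
  {"dx":0.4,"dy":0.03},
  {"dx":0.2,"dy":0.03},
  {"dx":0},
  {"dx":0},
])

```text
$.plan[0]: bad value
```

Call:
step_arm([
  {"dx":0,"dy":0,"dz":0,"rx":0,"ry":0,"rz":-0.0922,"claw":0},
  {"dx":0,"dy":0,"dz":0,"rx":0,"ry":0,"rz":-0.0922,"claw":0},
  {"dx":0,"dy":0,"dz":0,"rx":0,"ry":0,"rz":-0.0922,"claw":0},
  {"dx":0,"dy":0,"dz":0,"rx":0,"ry":0,"rz":-0.0922,"claw":0},
  {"dx":0,"dy":0,"dz":0,"rx":0,"ry":0,"rz":-0.0922,"claw":0},
  {"dx":0,"dy":0,"dz":0,"rx":0,"ry":0,"rz":-0.0922,"claw":0},
  {"dx":0.2,"dy":0.03,"dz":0,"rx":0,"ry":0,"rz":0,"claw":0},
  {"dx":0.4,"dy":0.03,"dz":0,"rx":0,"ry":0,"rz":0,"claw":0},
  {"dx":0.4,"dy":0.03,"dz":0,"rx":0,"ry":0,"rz":0,"claw":0},
  {"dx":0.4,"dy":0.03,"dz":0,"rx":0,"ry":0,"rz":0,"claw":0},
])

```text
time_s: 1.5
ee_pos: [0.2752, -0.3694, 0.1848]
eef_rot: [3.141, -0.0, 1.289]
force: [1.6, -0.3, 0.4]
grip_width: 0.094
grip_force: 0.0
```

Call:
step_arm([
  {"dx":0.4,"dy":0.03,"dz":0,"rx":0,"ry":0,"rz":0,"claw":0},
  {"dx":0.4,"dy":0.03,"dz":0,"rx":0,"ry":0,"rz":0,"claw":0},
  {"dx":0.4,"dy":0.03,"dz":0,"rx":0,"ry":0,"rz":0,"claw":0},
  {"dx":0.4,"dy":0.03,"dz":0,"rx":0,"ry":0,"rz":0,"claw":0},
  {"dx":0.4,"dy":0.03,"dz":0,"rx":0,"ry":0,"rz":0,"claw":0},
  {"dx":0.4,"dy":0.03,"dz":0,"rx":0,"ry":0,"rz":0,"claw":0},
  {"dx":0.4,"dy":0.03,"dz":0,"rx":0,"ry":0,"rz":0,"claw":0},
  {"dx":0.4,"dy":0.03,"dz":0,"rx":0,"ry":0,"rz":0,"claw":0},
  {"dx":0.4,"dy":0.03,"dz":0,"rx":0,"ry":0,"rz":0,"claw":0},
  {"dx":0.4,"dy":0.03,"dz":0,"rx":0,"ry":0,"rz":0,"claw":0},
])

```text
time_s: 2.5
ee_pos: [0.4151, 0.0069, 0.1851]
eef_rot: [3.141, -0.0, 1.29]
force: [0.4, -0.7, 0.7]
grip_width: 0.0942
grip_force: 0.0
```

Call:
step_arm([
  {"dx":0.4,"dy":0.03,"dz":0,"rx":0,"ry":0,"rz":0,"claw":0},
  {"dx":0.4,"dy":0.03,"dz":0,"rx":0,"ry":0,"rz":0,"claw":0},
  {"dx":0.4,"dy":0.03,"dz":0,"rx":0,"ry":0,"rz":0,"claw":0},
  {"dx":0.4,"dy":0.03,"dz":0,"rx":0,"ry":0,"rz":0,"claw":0},
  {"dx":0.4,"dy":0.03,"dz":0,"rx":0,"ry":0,"rz":0,"claw":0},
  {"dx":0.4,"dy":0.03,"dz":0,"rx":0,"ry":0,"rz":0,"claw":0},
  {"dx":0.4,"dy":0.03,"dz":0,"rx":0,"ry":0,"rz":0,"claw":0},
  {"dx":0,"dy":0,"dz":0,"rx":0,"ry":0,"rz":0,"claw":0},
  {"dx":0,"dy":0,"dz":0,"rx":0,"ry":0,"rz":0,"claw":0},
])

```text
time_s: 3.4
ee_pos: [0.5124, 0.2686, 0.1843]
eef_rot: [-3.141, 0.001, 1.291]
force: [0.2, -0.7, -0.4]
grip_width: 0.0936
grip_force: 0.0
```

```bash
cat >> h.py <<'E'
def wrist():
    from station import telemetry, viewer
    from scipy.spatial.transform import Rotation as Ro
    o=telemetry.get_obs();p=viewer.camera("wrist")
    R=Ro.from_euler("xyz",o["eef_rot"]).as_matrix()
    T=p["tool_from_camera"];Rc=R@T[:3,:3];c=R@T[:3,3]+o["ee_pos"]
    p["R"]=Rc.T;p["t"]=-Rc.T@c
    return o,p,cloud(p)
def blob(w,x,y,r,l,h):
    import cv2
    q=w.reshape(-1,3);q=q[(np.hypot(q[:,0]-x,q[:,1]-y)<r)&(q[:,2]>l)&(q[:,2]<h)]
    return len(q), cv2.minAreaRect(q[:,:2].astype(np.float32)*1000) if len(q)>3 else None
E
python3 - <<'E'
from h import *
import cv2
o,p,w=wrist();print(o["ee_pos"],p["R"],-p["R"].T@p["t"])
cv2.imwrite("pics/w1.png",p["img"][:,:,::-1])
print(blob(w,.512,.2755,.03,.08,.092),blob(w,.4685,.127,.09,.055,.068))
E
```

```text
[0.51235551 0.26857757 0.18427693] [[ 9.61106189e-01 -2.76177999e-01 -7.79070458e-04]
 [-2.66852525e-01 -9.29372812e-01  2.55060594e-01]
 [-7.11661714e-02 -2.44932419e-01 -9.66924757e-01]] [0.53265753 0.34050802 0.38427034]
(328, ((512.8712768554688, 277.6825866699219), (22.58094024658203, 22.87359619140625), 30.370473861694336)) (1124, ((474.05316162109375, 144.6306915283203), (23.995914459228516, 103.49978637695312), 73.29012298583984))
```

View pics/w1.png

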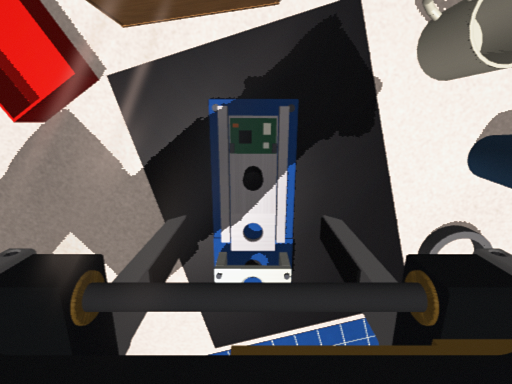

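The wrist view shows the knob at (252,178) between the open fingers. It also shows the carrier's eye at (253,232) and the bridge below, so the yaw is aligned.

Call:
step_arm([
  {"dx":0.08,"dy":-0.02,"dz":0,"rx":0,"ry":0,"rz":0,"claw":0},
  {"dx":0,"dy":0,"dz":0.36,"rx":0,"ry":0,"rz":0,"claw":0},
  {"dx":0,"dy":0,"dz":0.4,"rx":0,"ry":0,"rz":0,"claw":0},
  {"dx":0,"dy":0,"dz":0.3,"rx":0,"ry":0,"rz":0,"claw":0},
  {"dx":0,"dy":0,"dz":0.1,"rx":0,"ry":0,"rz":0,"claw":0},
  {"dx":0,"dy":0,"dz":0,"rx":0,"ry":0,"rz":0,"claw":0.5},
  {"dx":0,"dy":0,"dz":0,"rx":0,"ry":0,"rz":0,"claw":0.9},
  {"dx":0,"dy":0,"dz":0,"rx":0,"ry":0,"rz":0,"claw":0.9},
  {"dx":0,"dy":0,"dz":0,"rx":0,"ry":0,"rz":0,"claw":0.9},
  {"dx":0,"dy":0,"dz":0,"rx":0,"ry":0,"rz":0,"claw":0.9},
], grip_force=15)

```text
time_s: 4.45
ee_pos: [0.5132, 0.2767, 0.0696]
eef_rot: [3.141, -0.001, 1.29]
force: [0.0, 0.8, 0.4]
grip_width: 0.0573
grip_force: 0.0
```

Call:
step_arm([
  {"dx":0,"dy":0,"dz":0,"rx":0,"ry":0,"rz":0,"claw":1},
  {"dx":0,"dy":0,"dz":0,"rx":0,"ry":0,"rz":0,"claw":1},
  {"dx":0,"dy":0,"dz":0,"rx":0,"ry":0,"rz":0,"claw":1},
  {"dx":0,"dy":0,"dz":0,"rx":0,"ry":0,"rz":0,"claw":1},
  {"dx":0,"dy":0,"dz":0,"rx":0,"ry":0,"rz":0,"claw":1},
  {"dx":0,"dy":0,"dz":0,"rx":0,"ry":0,"rz":0,"claw":1},
], grip_force=25)

```text
time_s: 5.05
ee_pos: [0.5129, 0.2766, 0.0688]
eef_rot: [-3.142, 0.0, 1.29]
force: [-0.3, -0.0, 0.3]
grip_width: 0.0091
grip_force: 0.0
```

```bash
python3 - <<'E'
from h import *
from station import viewer
import cv2
o,p,w=wrist();print(o["ee_pos"],o["grip_width"],o["grip_force"])
s=viewer.camera("scene")
cv2.imwrite("pics/w2.png",np.hstack([p["img"][100:380,100:420,::-1],cv2.resize(s["img"][110:260,300:480,::-1],None,fx=1.86667,fy=1.86667)[:280]]))
E
```

```text
[0.51288571 0.27658171 0.06881642] 0.009119161195356619 0.0
```

View pics/w2.png

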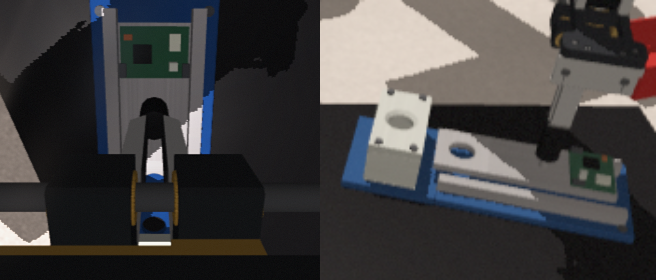

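The fingers have closed to 9 mm and the knob is on their outer (+x tool) side. I need to find out whether the knob slipped outward or the pose is off.

```bash
python3 - <<'E'
from h import *
from station import viewer
import cv2
o,p,w=wrist()
e=np.array([.4685,.127]);y=np.array([.278,.9605]);x=np.array([.9605,-.278])
def coords(w): return (w[...,:2]-e)@y,(w[...,:2]-e)@x,w[...,2]
for n,c in [("wrist",(p,w)),("scene",None),("top",None)]:
    if c is None: c=viewer.camera(n);c=(c,cloud(c))
    s,a,h=coords(c[1]); g=c[0]["img"].astype(int)
    m=(abs(a)<.03)&(h>.025)&(h<.05)&(g[...,1]>g[...,0]+15)&(g[...,1]>g[...,2]+5)&(s>.1)&(s<.3)
    print(n,"board s range",m.sum(),np.percentile(s[m],[2,98]) if m.sum() else 0)
    m=(abs(a)<.016)&(h>.078)&(h<.092)&(s>.1)&(s<.3)
    print("  knobheight",m.sum(),np.percentile(s[m],[2,50,98]) if m.sum() else 0,np.percentile(a[m],[2,50,98]) if m.sum() else 0)
for n in ["scene0","top0"]:
    c=np.load(n+".npz");s,a,h=coords(cloud(c));g=c["img"].astype(int)
    m=(abs(a)<.03)&(h>.025)&(h<.05)&(g[...,1]>g[...,0]+15)&(g[...,1]>g[...,2]+5)&(s>.1)&(s<.3)
    print(n,"board s range",m.sum(),np.percentile(s[m],[2,98]))
E
```

```text
wrist board s range 2509 [0.18346885 0.22565823]
  knobheight 256 [0.14799652 0.16557591 0.16850585] [-0.00897145  0.00043755  0.0098565 ]
scene board s range 218 [0.18243502 0.22484038]
  knobheight 95 [0.1448717  0.15512684 0.16605183] [-0.00439551  0.00584446  0.01241821]
top board s range 10 [0.18299769 0.18644865]
  knobheight 39 [0.14288726 0.14677173 0.15196616] [-0.00830369  0.00107402  0.01104964]
scene0 board s range 281 [0.18227866 0.22523284]
top0 board s range 340 [0.18269342 0.22421886]
```

Call:
step_arm([
  {"dx":0,"dy":0,"dz":0,"rx":0,"ry":0,"rz":0,"claw":1},
  {"dx":0,"dy":0,"dz":0,"rx":0,"ry":0,"rz":0,"claw":1},
])

```text
time_s: 5.5
ee_pos: [0.5129, 0.2766, 0.0689]
eef_rot: [3.142, -0.0, 1.29]
force: [0.3, -0.1, 0.3]
grip_width: 0.0006
grip_force: 0.0
```

```bash
python3 - <<'E'
from h import *
from station import viewer
import cv2
o,p,w=wrist();print(o["ee_pos"],o["grip_width"],o["grip_force"],o["force"])
e=np.array([.4685,.127]);y=np.array([.278,.9605]);x=np.array([.9605,-.278])
s_=viewer.camera("scene")
for n,c in [("wrist",(p,w)),("scene",(s_,cloud(s_)))]:
    W=c[1];s=(W[...,:2]-e)@y;a=(W[...,:2]-e)@x;h=W[...,2]
    for lo in np.arange(.04,.16,.01):
        m=(abs(a)<.06)&(h>lo)&(h<lo+.01)&(s>.11)&(s<.21)
        if m.sum()>5:print(n,round(lo,3),m.sum(),"s",np.percentile(s[m],[3,97]).round(3),"a",np.percentile(a[m],[3,97]).round(3))
cv2.imwrite("pics/w3.png",np.hstack([cv2.resize(p["img"][180:300,190:310,::-1],(390,390)),cv2.resize(s_["img"][130:210,385:465,::-1],(390,390))]))
E
```

```text
[0.51294083 0.27658452 0.06887077] 0.0005848184289654947 0.0 [ 0.32457108 -0.10029045  0.31453925]
wrist 0.04 855 s [0.184 0.209] a [-0.028  0.029]
wrist 0.05 85 s [0.159 0.169] a [-0.01   0.011]
wrist 0.06 100 s [0.159 0.169] a [-0.01   0.011]
wrist 0.07 115 s [0.161 0.168] a [-0.01  0.01]
wrist 0.08 177 s [0.163 0.168] a [-0.009  0.01 ]
wrist 0.09 117 s [0.165 0.167] a [-0.009  0.01 ]
wrist 0.1 215 s [0.165 0.167] a [-0.011  0.012]
wrist 0.11 249 s [0.165 0.167] a [-0.011  0.012]
wrist 0.12 314 s [0.165 0.167] a [-0.011  0.012]
wrist 0.13 374 s [0.165 0.167] a [-0.011  0.012]
wrist 0.14 328 s [0.165 0.167] a [-0.011  0.012]
wrist 0.15 165 s [0.159 0.167] a [-0.001  0.003]
scene 0.04 149 s [0.15  0.209] a [-0.027  0.029]
scene 0.05 47 s [0.144 0.166] a [0.001 0.012]
scene 0.06 55 s [0.145 0.166] a [0.    0.013]
scene 0.07 60 s [0.144 0.166] a [0.001 0.012]
scene 0.08 75 s [0.145 0.166] a [-0.004  0.012]
scene 0.09 29 s [0.147 0.164] a [-0.007  0.013]
scene 0.1 54 s [0.147 0.165] a [-0.004  0.014]
scene 0.11 64 s [0.147 0.165] a [-0.008  0.014]
scene 0.12 58 s [0.147 0.165] a [-0.007  0.014]
scene 0.13 59 s [0.147 0.165] a [-0.     0.014]
scene 0.14 20 s [0.148 0.164] a [0.011 0.015]
```

View pics/w3.png

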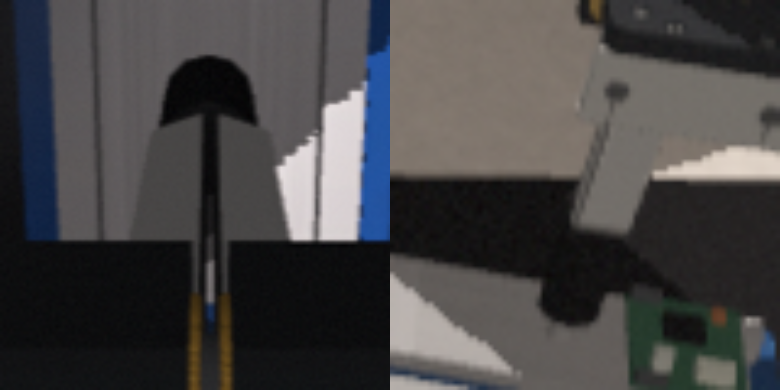

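The fingers seem to end at about z=0.088, above the knob, although the TCP reads 0.069. I'll lift and measure where the tips really are.

Call:
step_arm([
  {"dx":0,"dy":0,"dz":-0.3,"rx":0,"ry":0,"rz":0,"claw":0},
  {"dx":0,"dy":0,"dz":-0.3,"rx":0,"ry":0,"rz":0,"claw":0},
  {"dx":0,"dy":0,"dz":0,"rx":0,"ry":0,"rz":0,"claw":0},
  {"dx":0,"dy":0,"dz":0,"rx":0,"ry":0,"rz":0,"claw":0},
])

```text
time_s: 6.0
ee_pos: [0.513, 0.2766, 0.129]
eef_rot: [3.141, -0.001, 1.29]
force: [-0.0, 0.7, -0.5]
grip_width: 0.029
grip_force: 0.0
```

```bash
python3 - <<'E'
from h import *
from station import viewer
import cv2
o,p,w=wrist();print(o["ee_pos"],o["eef_rot"],o["qpos"],o["grip_width"],o["grip_force"],o["force"])
e=np.array([.4685,.127]);y=np.array([.278,.9605]);x=np.array([.9605,-.278])
s_=viewer.camera("scene")
for n,c in [("wrist",(p,w)),("scene",(s_,cloud(s_)))]:
    W=c[1];s=(W[...,:2]-e)@y;a=(W[...,:2]-e)@x;h=W[...,2]
    for lo in np.arange(.05,.19,.01):
        m=(abs(a)<.06)&(h>lo)&(h<lo+.01)&(s>.11)&(s<.21)
        if m.sum()>5:print(n,round(lo,3),m.sum(),"s",np.percentile(s[m],[3,97]).round(3),"a",np.percentile(a[m],[3,97]).round(3))
q=w.reshape(-1,3);q=q[np.hypot(q[:,0]-.5128,q[:,1]-.2766)<.025];q=q[(q[:,2]>.07)&(q[:,2]<.1)];print("knob top by wrist",np.percentile(q[:,2],[10,50,90]))
cv2.imwrite("pics/w4.png",np.hstack([p["img"][100:380,130:380,::-1],cv2.resize(s_["img"][110:230,370:490,::-1],(280,280))]))
E
```

```text
[0.5129689  0.27663519 0.12898653] [ 3.14100161e+00 -5.21717490e-04  1.28977647e+00] [4.31732672e-01 4.20963410e-01 1.49069023e+00 8.72328989e-06
 1.22915069e+00 7.12749764e-01] 0.029016773081339976 0.0 [-0.04779143  0.70278262 -0.50155101]
wrist 0.05 40 s [0.159 0.168] a [-0.01   0.011]
wrist 0.06 50 s [0.161 0.169] a [-0.01   0.011]
wrist 0.07 56 s [0.159 0.169] a [-0.01   0.011]
wrist 0.08 468 s [0.147 0.168] a [-0.01   0.011]
wrist 0.14 11 s [0.162 0.166] a [-0.016  0.018]
wrist 0.15 171 s [0.15  0.167] a [-0.022  0.024]
wrist 0.16 282 s [0.151 0.167] a [-0.025  0.026]
wrist 0.17 325 s [0.15  0.167] a [-0.025  0.026]
wrist 0.18 384 s [0.152 0.167] a [-0.025  0.026]
wrist 0.19 470 s [0.151 0.167] a [-0.025  0.026]
scene 0.05 54 s [0.145 0.165] a [0.002 0.013]
scene 0.06 57 s [0.145 0.166] a [0.002 0.012]
scene 0.07 52 s [0.144 0.165] a [0.001 0.012]
scene 0.08 98 s [0.145 0.166] a [-0.01   0.011]
scene 0.14 9 s [0.147 0.157] a [-0.019  0.02 ]
scene 0.15 54 s [0.146 0.164] a [-0.023  0.029]
scene 0.16 88 s [0.146 0.164] a [-0.022  0.03 ]
scene 0.17 86 s [0.146 0.165] a [-0.02  0.03]
scene 0.18 90 s [0.146 0.164] a [-0.022  0.03 ]
scene 0.19 76 s [0.146 0.165] a [-0.018  0.031]
knob top by wrist [0.07919532 0.08580083 0.08675901]
```

View pics/w4.png

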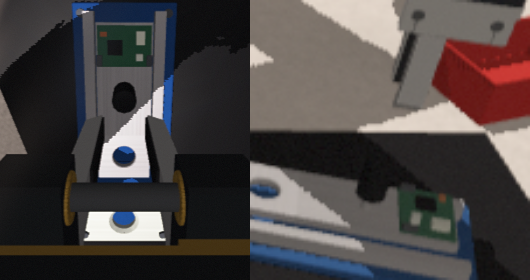

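The tips stand about 18 mm above the reported TCP in both cameras, so I'll descend by that much more, closing with the tips near z=0.053.

Call:
step_arm([
  {"dx":0,"dy":0,"dz":0,"rx":0,"ry":0,"rz":0,"claw":0},
  {"dx":0,"dy":0,"dz":0,"rx":0,"ry":0,"rz":0,"claw":0.3},
  {"dx":0,"dy":0,"dz":0,"rx":0,"ry":0,"rz":0,"claw":0.3},
  {"dx":0,"dy":0,"dz":0.3,"rx":0,"ry":0,"rz":0,"claw":0.3},
  {"dx":0,"dy":0,"dz":0.3,"rx":0,"ry":0,"rz":0,"claw":0.3},
  {"dx":0,"dy":0,"dz":0.2,"rx":0,"ry":0,"rz":0,"claw":0.3},
  {"dx":0,"dy":0,"dz":0.1,"rx":0,"ry":0,"rz":0,"claw":0.3},
  {"dx":0,"dy":0,"dz":0,"rx":0,"ry":0,"rz":0,"claw":0.3},
])

```text
time_s: 6.9
ee_pos: [0.5124, 0.2763, 0.0378]
eef_rot: [-3.14, 0.001, 1.29]
force: [-0.3, 0.3, -0.2]
grip_width: 0.0655
grip_force: 0.0
```

Call:
step_arm([
  {"dx":0,"dy":0,"dz":0.05,"rx":0,"ry":0,"rz":0,"claw":1},
  {"dx":0,"dy":0,"dz":0,"rx":0,"ry":0,"rz":0,"claw":1},
  {"dx":0,"dy":0,"dz":0,"rx":0,"ry":0,"rz":0,"claw":1},
  {"dx":0,"dy":0,"dz":0,"rx":0,"ry":0,"rz":0,"claw":1},
  {"dx":0,"dy":0,"dz":0,"rx":0,"ry":0,"rz":0,"claw":1},
  {"dx":0,"dy":0,"dz":0,"rx":0,"ry":0,"rz":0,"claw":1},
  {"dx":0,"dy":0,"dz":0,"rx":0,"ry":0,"rz":0,"claw":1},
  {"dx":0,"dy":0,"dz":0,"rx":0,"ry":0,"rz":0,"claw":1},
], grip_force=25)

```text
time_s: 7.7
ee_pos: [0.5126, 0.2767, 0.0341]
eef_rot: [-3.141, 0.0, 1.29]
force: [-5.8, 0.6, 5.7]
grip_width: 0.0236
grip_force: 25.0
```

Call:
step_arm([
  {"dx":-0.1,"dy":0,"dz":0,"rx":0,"ry":0,"rz":0,"claw":1},
  {"dx":-0.12,"dy":0,"dz":0,"rx":0,"ry":0,"rz":0,"claw":1},
  {"dx":-0.12,"dy":0,"dz":0,"rx":0,"ry":0,"rz":0,"claw":1},
  {"dx":-0.12,"dy":0,"dz":0,"rx":0,"ry":0,"rz":0,"claw":1},
  {"dx":-0.1,"dy":0,"dz":0,"rx":0,"ry":0,"rz":0,"claw":1},
  {"dx":-0.08,"dy":0,"dz":0,"rx":0,"ry":0,"rz":0,"claw":1},
  {"dx":-0.03,"dy":0,"dz":0,"rx":0,"ry":0,"rz":0,"claw":1},
  {"dx":0,"dy":0,"dz":0,"rx":0,"ry":0,"rz":0,"claw":1},
])

```text
time_s: 8.5
ee_pos: [0.4937, 0.212, 0.0341]
eef_rot: [-3.14, 0.0, 1.29]
force: [-8.2, -0.9, 6.9]
grip_width: 0.0237
grip_force: 25.0
```

Call:
step_arm([
  {"dx":-0.02,"dy":0,"dz":0,"rx":0,"ry":0,"rz":0,"claw":1},
  {"dx":-0.01,"dy":0,"dz":0,"rx":0,"ry":0,"rz":0,"claw":1},
  {"dx":0,"dy":0,"dz":0,"rx":0,"ry":0,"rz":0,"claw":1},
])

```text
time_s: 8.8
ee_pos: [0.493, 0.2097, 0.034]
eef_rot: [-3.141, -0.0, 1.29]
force: [-7.2, 2.3, 5.5]
grip_width: 0.0237
grip_force: 25.0
```

Call:
step_arm([
  {"dx":-0.01,"dy":0,"dz":0,"rx":0,"ry":0,"rz":0,"claw":1},
  {"dx":0,"dy":0,"dz":0,"rx":0,"ry":0,"rz":0,"claw":1},
])

```text
time_s: 9.0
ee_pos: [0.493, 0.2095, 0.0341]
eef_rot: [-3.141, -0.002, 1.29]
force: [-4.8, 9.7, 2.2]
grip_width: 0.0234
grip_force: 25.0
```

Call:
step_arm([
  {"dx":-0.01,"dy":0,"dz":0,"rx":0,"ry":0,"rz":0,"claw":1},
  {"dx":0,"dy":0,"dz":0,"rx":0,"ry":0,"rz":0,"claw":1},
])

```text
time_s: 9.2
ee_pos: [0.493, 0.2095, 0.0341]
eef_rot: [-3.142, -0.004, 1.29]
force: [-2.1, 16.7, -1.2]
grip_width: 0.0235
grip_force: 25.0
```

Call:
step_arm([
  {"dx":-0.01,"dy":0,"dz":0,"rx":0,"ry":0,"rz":0,"claw":1},
  {"dx":0,"dy":0,"dz":0,"rx":0,"ry":0,"rz":0,"claw":1},
])

```text
time_s: 9.4
ee_pos: [0.493, 0.2093, 0.0341]
eef_rot: [3.141, -0.005, 1.29]
force: [-0.5, 23.9, -3.7]
grip_width: 0.0236
grip_force: 25.0
```

The carrier is against its stop: 24 N and no further travel. The knob position also puts the eye at (0.469,0.1275). Next I release, lift, and go to the pin.

Call:
step_arm([
  {"dx":0.02,"dy":0,"dz":0,"rx":0,"ry":0,"rz":0,"claw":1},
  {"dx":0,"dy":0,"dz":0,"rx":0,"ry":0,"rz":0,"claw":0},
  {"dx":0,"dy":0,"dz":0,"rx":0,"ry":0,"rz":0,"claw":0},
  {"dx":0,"dy":0,"dz":0,"rx":0,"ry":0,"rz":0,"claw":0},
  {"dx":0,"dy":0,"dz":-0.2,"rx":0,"ry":0,"rz":0,"claw":0},
  {"dx":0,"dy":0,"dz":-0.4,"rx":0,"ry":0,"rz":0,"claw":0},
  {"dx":0,"dy":0,"dz":-0.4,"rx":0,"ry":0,"rz":0,"claw":0},
  {"dx":0,"dy":0,"dz":-0.2,"rx":0,"ry":0,"rz":0,"claw":0},
  {"dx":-0.2,"dy":0.06,"dz":0,"rx":0,"ry":0,"rz":0,"claw":0},
  {"dx":-0.36,"dy":0.128,"dz":0,"rx":0,"ry":0,"rz":0,"claw":0},
])

```text
time_s: 10.4
ee_pos: [0.4959, 0.1497, 0.1545]
eef_rot: [3.14, -0.001, 1.292]
force: [0.4, -0.8, -0.4]
grip_width: 0.0915
grip_force: 0.0
```

Call:
step_arm([
  {"dx":-0.4,"dy":0.15,"dz":0,"rx":0,"ry":0,"rz":0,"claw":0},
  {"dx":-0.4,"dy":0.15,"dz":0,"rx":0,"ry":0,"rz":0,"claw":0},
  {"dx":-0.4,"dy":0.15,"dz":0,"rx":0,"ry":0,"rz":0,"claw":0},
  {"dx":-0.4,"dy":0.15,"dz":0,"rx":0,"ry":0,"rz":0,"claw":0},
  {"dx":-0.4,"dy":0.15,"dz":0,"rx":0,"ry":0,"rz":0,"claw":0},
  {"dx":-0.4,"dy":0.15,"dz":0,"rx":0,"ry":0,"rz":0,"claw":0},
  {"dx":-0.4,"dy":0.15,"dz":0,"rx":0,"ry":0,"rz":0,"claw":0},
  {"dx":-0.4,"dy":0.15,"dz":0,"rx":0,"ry":0,"rz":0,"claw":0},
  {"dx":-0.4,"dy":0.15,"dz":0,"rx":0,"ry":0,"rz":0,"claw":0},
  {"dx":0,"dy":0,"dz":0,"rx":0,"ry":0,"rz":0,"claw":0},
])

```text
time_s: 11.4
ee_pos: [0.5251, -0.2384, 0.1534]
eef_rot: [-3.142, 0.001, 1.285]
force: [0.0, -0.3, -0.3]
grip_width: 0.094
grip_force: 0.0
```

```bash
python3 - <<'E'
from h import *
from station import viewer
import cv2
o,p,w=wrist();print(o["ee_pos"],o["eef_rot"],o["grip_width"])
print(blob(w,.524,-.283,.03,.1,.115))
g=p["img"].astype(int);m=(g[...,0]>g[...,1]+60)&(g[...,0]>g[...,2]+60)&(w[...,2]>.1)&(w[...,2]<.115)
print(m.sum(),cv2.minAreaRect(w[m][:,:2].astype(np.float32)*1000))
e=np.array([.469,.1275]);y=np.array([.278,.9605]);x=np.array([.9605,-.278])
c=viewer.camera("top");W=cloud(c);print("knob",blob(W,.4925,.209,.03,.08,.092),"dock",blob(W,.469,.1275,.075,.055,.068))
cv2.imwrite("pics/w5.png",np.hstack([p["img"][:,60:450,::-1],cv2.resize(c["img"][165:275,70:220,::-1],(390,286))[:0] if 0 else cv2.copyMakeBorder(cv2.resize(c["img"][165:275,70:220,::-1],(390,286)),0,98,0,0,cv2.BORDER_CONSTANT)]))
E
```

```text
[ 0.52508924 -0.23836583  0.15335064] [-3.14156473e+00  7.08100079e-04  1.28542059e+00] 0.09404760725237646
(430, ((524.9487915039062, -282.9031677246094), (22.160213470458984, 22.777545928955078), 23.720802307128906))
423 ((524.8077392578125, -282.9244689941406), (21.907155990600586, 22.74839973449707), 22.96714210510254)
knob (101, ((492.9184265136719, 207.63729858398438), (21.210887908935547, 21.65166473388672), 1.293967604637146)) dock (1166, ((475.378173828125, 149.49485778808594), (103.39794921875, 103.56800842285156), 73.58135986328125))
```

View pics/w5.png

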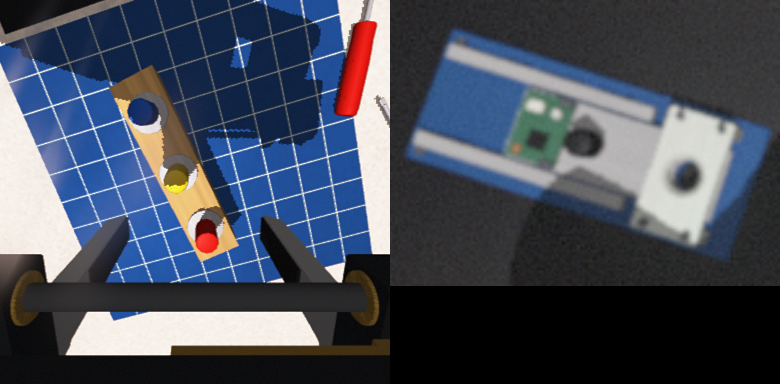

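The wrist view shows the red head at (207,240) in the left crop, free of neighbours across the jaws. The right crop shows the carrier home under the bridge.

Call:
step_arm([
  {"dx":-0.2,"dy":0.06,"dz":0,"rx":0,"ry":0,"rz":0,"claw":0.3},
  {"dx":-0.23,"dy":0.06,"dz":0,"rx":0,"ry":0,"rz":0,"claw":0.3},
  {"dx":0,"dy":0,"dz":0,"rx":0,"ry":0,"rz":0,"claw":0.3},
  {"dx":0,"dy":0,"dz":0.4,"rx":0,"ry":0,"rz":0,"claw":0.3},
  {"dx":0,"dy":0,"dz":0,"rx":0,"ry":0,"rz":0,"claw":0.3},
])

```text
time_s: 12.0
ee_pos: [0.5235, -0.2761, 0.1098]
eef_rot: [-3.135, -0.002, 1.291]
force: [-0.2, -0.1, -1.1]
grip_width: 0.0662
grip_force: 0.0
```

Call:
step_arm([
  {"dx":-0.06,"dy":0.03,"dz":0,"rx":0,"ry":0,"rz":0,"claw":0.3},
  {"dx":0,"dy":0,"dz":0.2,"rx":0,"ry":0,"rz":0,"claw":0.3},
  {"dx":0,"dy":0,"dz":0.2,"rx":0,"ry":0,"rz":0,"claw":0.3},
  {"dx":0,"dy":0,"dz":0.17,"rx":0,"ry":0,"rz":0,"claw":0.3},
  {"dx":0,"dy":0,"dz":0,"rx":0,"ry":0,"rz":0,"claw":0.3},
  {"dx":0,"dy":0,"dz":0,"rx":0,"ry":0,"rz":0,"claw":0.3},
])

```text
time_s: 12.6
ee_pos: [0.5272, -0.2855, 0.0586]
eef_rot: [3.14, 0.0, 1.29]
force: [-0.6, 0.5, 0.5]
grip_width: 0.0659
grip_force: 0.0
```

Call:
step_arm([
  {"dx":0.018,"dy":-0.03,"dz":0.06,"rx":0,"ry":0,"rz":0,"claw":0.3},
  {"dx":0,"dy":0,"dz":0,"rx":0,"ry":0,"rz":0,"claw":0.3},
  {"dx":0,"dy":0,"dz":0,"rx":0,"ry":0,"rz":0,"claw":0.3},
])

```text
time_s: 12.9
ee_pos: [0.5242, -0.2826, 0.0514]
eef_rot: [3.141, 0.0, 1.29]
force: [0.8, -0.0, -0.0]
grip_width: 0.0654
grip_force: 0.0
```

Call:
step_arm([
  {"dx":0,"dy":0,"dz":0,"rx":0,"ry":0,"rz":0,"claw":1},
  {"dx":0,"dy":0,"dz":0,"rx":0,"ry":0,"rz":0,"claw":1},
  {"dx":0,"dy":0,"dz":0,"rx":0,"ry":0,"rz":0,"claw":1},
  {"dx":0,"dy":0,"dz":0,"rx":0,"ry":0,"rz":0,"claw":1},
  {"dx":0,"dy":0,"dz":0,"rx":0,"ry":0,"rz":0,"claw":1},
  {"dx":0,"dy":0,"dz":0,"rx":0,"ry":0,"rz":0,"claw":1},
  {"dx":0,"dy":0,"dz":0,"rx":0,"ry":0,"rz":0,"claw":1},
], grip_force=30)

```text
time_s: 13.6
ee_pos: [0.5241, -0.2826, 0.0508]
eef_rot: [-3.142, -0.0, 1.29]
force: [0.6, -0.8, 0.1]
grip_width: 0.0234
grip_force: 30.0
```

Call:
step_arm([
  {"dx":0,"dy":0,"dz":-0.05,"rx":0,"ry":0,"rz":0,"claw":1},
  {"dx":0,"dy":0,"dz":-0.1,"rx":0,"ry":0,"rz":0,"claw":1},
  {"dx":0,"dy":0,"dz":-0.15,"rx":0,"ry":0,"rz":0,"claw":1},
  {"dx":0,"dy":0,"dz":-0.2,"rx":0,"ry":0,"rz":0,"claw":1},
  {"dx":0,"dy":0,"dz":-0.2,"rx":0,"ry":0,"rz":0,"claw":1},
  {"dx":0,"dy":0,"dz":-0.3,"rx":0,"ry":0,"rz":0,"claw":1},
  {"dx":0,"dy":0,"dz":-0.3,"rx":0,"ry":0,"rz":0,"claw":1},
  {"dx":0,"dy":0,"dz":0,"rx":0,"ry":0,"rz":0,"claw":1},
  {"dx":0,"dy":0,"dz":0,"rx":0,"ry":0,"rz":0,"claw":1},
])

```text
time_s: 14.5
ee_pos: [0.5241, -0.2827, 0.1818]
eef_rot: [3.14, 0.0, 1.29]
force: [0.1, -0.2, -1.9]
grip_width: 0.0237
grip_force: 30.0
```

Call:
step_arm([
  {"dx":0.15,"dy":-0.07,"dz":0,"rx":0,"ry":0,"rz":0,"claw":1},
  {"dx":0.3,"dy":-0.13,"dz":0,"rx":0,"ry":0,"rz":0,"claw":1},
  {"dx":0.3,"dy":-0.13,"dz":0,"rx":0,"ry":0,"rz":0,"claw":1},
  {"dx":0.3,"dy":-0.13,"dz":0,"rx":0,"ry":0,"rz":0,"claw":1},
  {"dx":0.3,"dy":-0.13,"dz":0,"rx":0,"ry":0,"rz":0,"claw":1},
  {"dx":0.3,"dy":-0.13,"dz":0,"rx":0,"ry":0,"rz":0,"claw":1},
  {"dx":0.3,"dy":-0.13,"dz":0,"rx":0,"ry":0,"rz":0,"claw":1},
  {"dx":0.3,"dy":-0.13,"dz":0,"rx":0,"ry":0,"rz":0,"claw":1},
  {"dx":0.3,"dy":-0.13,"dz":0,"rx":0,"ry":0,"rz":0,"claw":1},
  {"dx":0.3,"dy":-0.13,"dz":0,"rx":0,"ry":0,"rz":0,"claw":1},
])

```text
time_s: 15.5
ee_pos: [0.483, 0.0268, 0.1799]
eef_rot: [-3.14, 0.0, 1.29]
force: [1.1, 0.2, -0.5]
grip_width: 0.0232
grip_force: 30.0
```

Call:
step_arm([
  {"dx":0.3,"dy":-0.13,"dz":0,"rx":0,"ry":0,"rz":0,"claw":1},
  {"dx":0.3,"dy":-0.13,"dz":0,"rx":0,"ry":0,"rz":0,"claw":1},
  {"dx":0.2,"dy":-0.1,"dz":0,"rx":0,"ry":0,"rz":0,"claw":1},
  {"dx":0.13,"dy":-0.06,"dz":0,"rx":0,"ry":0,"rz":0,"claw":1},
  {"dx":0,"dy":0,"dz":0,"rx":0,"ry":0,"rz":0,"claw":1},
  {"dx":0,"dy":0,"dz":0,"rx":0,"ry":0,"rz":0,"claw":1},
  {"dx":0,"dy":0,"dz":0,"rx":0,"ry":0,"rz":0,"claw":1},
  {"dx":0,"dy":0,"dz":0,"rx":0,"ry":0,"rz":0,"claw":1},
])

```text
time_s: 16.3
ee_pos: [0.4695, 0.1258, 0.1808]
eef_rot: [-3.141, 0.0, 1.289]
force: [0.1, -0.4, -1.7]
grip_width: 0.0232
grip_force: 30.0
```

```bash
python3 - <<'E'
from h import *
from station import viewer
import cv2
o,p,w=wrist()
c=viewer.camera("scene");W=cloud(c)
for l,h in [(.136,.15),(.15,.165),(.165,.182),(.187,.2)]:
    for n,q in (("w",w),("s",W)):
        k,r=blob(q,.4695,.126,.03,l,h);print(n,l,h,k,r)
print(viewer.recognise("red_pin",c)[:1])
print("dock",blob(W,.469,.1275,.075,.055,.068), blob(w,.469,.1275,.075,.055,.068))
cv2.imwrite("pics/w6.png",np.hstack([p["img"][:,60:450,::-1],cv2.resize(c["img"][60:240,300:480,::-1],(384,384))]))
E
```

```text
w 0.136 0.15 0 None
s 0.136 0.15 29 ((471.0478515625, 124.00376892089844), (11.681367874145508, 8.512968063354492), 77.13555908203125)
w 0.15 0.165 0 None
s 0.15 0.165 45 ((471.7398376464844, 123.1136474609375), (11.743386268615723, 7.329339504241943), 64.32646179199219)
w 0.165 0.182 0 None
s 0.165 0.182 50 ((471.8824768066406, 124.36852264404297), (12.302058219909668, 6.791311264038086), 86.63732147216797)
w 0.187 0.2 724 ((471.8911437988281, 136.3512725830078), (18.519515991210938, 38.457820892333984), 73.01844787597656)
s 0.187 0.2 176 ((471.4244689941406, 123.74401092529297), (40.3797492980957, 36.8145637512207), 74.62995147705078)
[{'rect': [338.7, 92.4, 364.5, 144.4], 'score': 0.88}]
dock (848, ((473.9894714355469, 150.57925415039062), (101.87312316894531, 108.22701263427734), 73.90266418457031)) (3311, ((469.1916198730469, 128.7931671142578), (55.74671936035156, 104.17140197753906), 73.8792724609375))
```

View pics/w6.png

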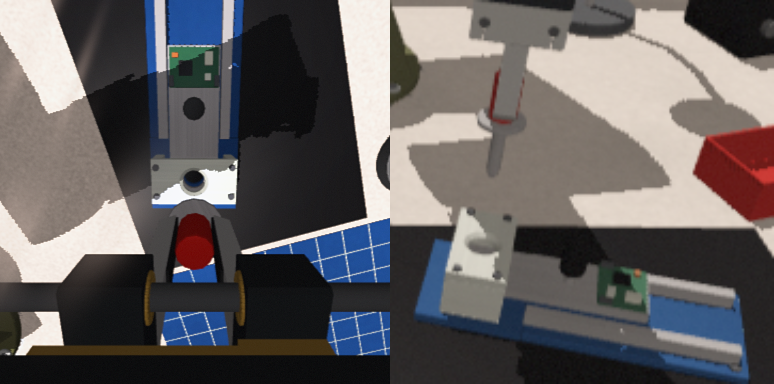

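The pin hangs straight. Relative to the eye in the scene view it should go about 3 to 4 mm along +y, which I correct before lowering.

Call:
step_arm([
  {"dx":0.03,"dy":-0.02,"dz":0,"rx":0,"ry":0,"rz":0,"claw":1},
  {"dx":0,"dy":0,"dz":0.2,"rx":0,"ry":0,"rz":0,"claw":1},
  {"dx":0,"dy":0,"dz":0.2,"rx":0,"ry":0,"rz":0,"claw":1},
  {"dx":0,"dy":0,"dz":0.2,"rx":0,"ry":0,"rz":0,"claw":1},
  {"dx":0,"dy":0,"dz":0.1,"rx":0,"ry":0,"rz":0,"claw":1},
  {"dx":0,"dy":0,"dz":0,"rx":0,"ry":0,"rz":0,"claw":1},
  {"dx":0,"dy":0,"dz":0,"rx":0,"ry":0,"rz":0,"claw":1},
])

```text
time_s: 17.15
ee_pos: [0.4686, 0.1301, 0.1115]
eef_rot: [3.141, -0.0, 1.29]
force: [-0.1, 0.6, -0.2]
grip_width: 0.0233
grip_force: 30.0
```

```bash
python3 - <<'E'
from h import *
from station import viewer
o,p,w=wrist();print(o["ee_pos"])
c=viewer.camera("scene");W=cloud(c)
print("shank",blob(W,.469,.128,.03,.069,.11),"collar",blob(W,.469,.128,.03,.1165,.1225))
v=W[...,1][(W[...,2]>.072)&(W[...,2]<.108)&(np.hypot(W[...,0]-.469,W[...,1]-.128)<.03)];print("y",v.min(),v.max())
E
```

```text
[0.46863291 0.13012834 0.11154685]
shank (99, ((471.1969909667969, 127.4627914428711), (11.936333656311035, 10.437756538391113), 69.82628631591797)) collar (13, ((480.0838928222656, 124.90483093261719), (36.33814239501953, 13.127167701721191), 73.60426330566406))
y 0.12262327400390756 0.1348646246042107
```

Call:
step_arm([
  {"dx":0,"dy":0,"dz":0.1,"rx":0,"ry":0,"rz":0,"claw":1},
  {"dx":0,"dy":0,"dz":0.1,"rx":0,"ry":0,"rz":0,"claw":1},
  {"dx":0,"dy":0,"dz":0.1,"rx":0,"ry":0,"rz":0,"claw":1},
  {"dx":0,"dy":0,"dz":0,"rx":0,"ry":0,"rz":0,"claw":1},
])

```text
time_s: 17.65
ee_pos: [0.4674, 0.1298, 0.0791]
eef_rot: [-3.139, 0.001, 1.29]
force: [-0.6, 0.4, -1.1]
grip_width: 0.0234
grip_force: 30.0
```

Call:
step_arm([
  {"dx":0,"dy":0,"dz":0.1,"rx":0,"ry":0,"rz":0,"claw":1},
  {"dx":0,"dy":0,"dz":0.1,"rx":0,"ry":0,"rz":0,"claw":1},
  {"dx":0,"dy":0,"dz":0.05,"rx":0,"ry":0,"rz":0,"claw":1},
  {"dx":0,"dy":0,"dz":0,"rx":0,"ry":0,"rz":0,"claw":1},
])

```text
time_s: 18.05
ee_pos: [0.4679, 0.1299, 0.055]
eef_rot: [-3.14, 0.001, 1.29]
force: [0.4, 0.3, -0.8]
grip_width: 0.0237
grip_force: 30.0
```

Call:
step_arm([
  {"dx":0,"dy":0,"dz":0.025,"rx":0,"ry":0,"rz":0,"claw":1},
  {"dx":0,"dy":0,"dz":0,"rx":0,"ry":0,"rz":0,"claw":1},
  {"dx":0,"dy":0,"dz":0,"rx":0,"ry":0,"rz":0,"claw":1},
])

```text
time_s: 18.35
ee_pos: [0.4684, 0.13, 0.0536]
eef_rot: [3.141, -0.0, 1.29]
force: [0.7, 1.3, 0.3]
grip_width: 0.023
grip_force: 30.0
```

Call:
step_arm([
  {"dx":0,"dy":0,"dz":0.01,"rx":0,"ry":0,"rz":0,"claw":1},
  {"dx":0,"dy":0,"dz":0,"rx":0,"ry":0,"rz":0,"claw":1},
])

```text
time_s: 18.55
ee_pos: [0.4683, 0.13, 0.0524]
eef_rot: [3.141, -0.0, 1.29]
force: [0.2, -1.0, -0.7]
grip_width: 0.0234
grip_force: 30.0
```

Call:
step_arm([
  {"dx":0,"dy":0,"dz":0.01,"rx":0,"ry":0,"rz":0,"claw":1},
  {"dx":0,"dy":0,"dz":0,"rx":0,"ry":0,"rz":0,"claw":1},
])

```text
time_s: 18.75
ee_pos: [0.4683, 0.13, 0.0513]
eef_rot: [-3.142, 0.0, 1.29]
force: [0.8, -0.7, -1.0]
grip_width: 0.0234
grip_force: 30.0
```

Call:
step_arm([
  {"dx":0,"dy":0,"dz":0.01,"rx":0,"ry":0,"rz":0,"claw":1},
  {"dx":0,"dy":0,"dz":0,"rx":0,"ry":0,"rz":0,"claw":1},
])

```text
time_s: 18.95
ee_pos: [0.4684, 0.13, 0.0508]
eef_rot: [3.141, -0.0, 1.29]
force: [-3.2, -0.3, 5.7]
grip_width: 0.0236
grip_force: 30.0
```

Call:
step_arm([
  {"dx":0,"dy":0,"dz":0.005,"rx":0,"ry":0,"rz":0,"claw":1},
  {"dx":0,"dy":0,"dz":0,"rx":0,"ry":0,"rz":0,"claw":1},
])

```text
time_s: 19.15
ee_pos: [0.4684, 0.13, 0.0507]
eef_rot: [3.141, -0.0, 1.29]
force: [-4.9, -0.3, 13.6]
grip_width: 0.0237
grip_force: 30.0
```

The collar is seated: z is 0.0507, the same as on the rack, and the force is rising. Next I release and lift off.

Call:
step_arm([
  {"dx":0,"dy":0,"dz":-0.01,"rx":0,"ry":0,"rz":0,"claw":1},
  {"dx":0,"dy":0,"dz":0,"rx":0,"ry":0,"rz":0,"claw":0},
  {"dx":0,"dy":0,"dz":0,"rx":0,"ry":0,"rz":0,"claw":0},
  {"dx":0,"dy":0,"dz":0,"rx":0,"ry":0,"rz":0,"claw":0},
  {"dx":0,"dy":0,"dz":0,"rx":0,"ry":0,"rz":0,"claw":0},
  {"dx":0,"dy":0,"dz":-0.2,"rx":0,"ry":0,"rz":0,"claw":0},
  {"dx":0,"dy":0,"dz":-0.4,"rx":0,"ry":0,"rz":0,"claw":0},
  {"dx":0,"dy":0,"dz":-0.4,"rx":0,"ry":0,"rz":0,"claw":0},
  {"dx":0,"dy":0,"dz":-0.2,"rx":0,"ry":0,"rz":0,"claw":0},
  {"dx":0,"dy":0,"dz":0,"rx":0,"ry":0,"rz":0,"claw":0},
])

```text
time_s: 20.15
ee_pos: [0.4695, 0.1303, 0.1735]
eef_rot: [3.137, -0.002, 1.29]
force: [-0.1, 0.1, -1.2]
grip_width: 0.0917
grip_force: 0.0
```

```bash
python3 - <<'E'
from h import *
from station import viewer
import cv2
o,p,w=wrist();print(o["ee_pos"])
c=viewer.camera("scene");W=cloud(c)
print("head top",[blob(q,.469,.128,.03,.1,.115) for q in (w,W)])
q=w.reshape(-1,3);q=q[np.hypot(q[:,0]-.469,q[:,1]-.128)<.03];print(np.percentile(q[q[:,2]>.09,2],[50,95]))
cv2.imwrite("pics/w7.png",np.hstack([p["img"][:,60:450,::-1],cv2.resize(c["img"][80:240,310:470,::-1],(384,384))]))
E
```

```text
[0.46950191 0.13025519 0.17352715]
head top [(402, ((468.24847412109375, 129.61996459960938), (22.46971321105957, 23.095170974731445), 53.89321517944336)), (88, ((468.9173583984375, 128.1248321533203), (21.6962833404541, 23.477582931518555), 80.3570556640625))]
[0.32566024 0.33101283]
```

View pics/w7.png

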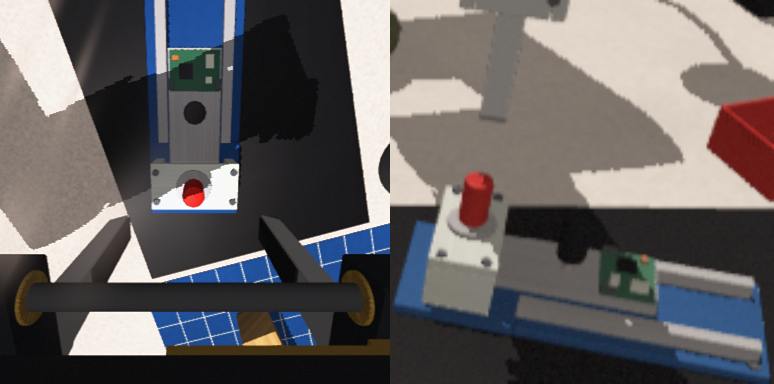

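The pin stands upright with its collar flat on the bridge. The carrier is home and the gripper is clear of everything.

```bash
python3 -c "
from station import hand_in
print(hand_in())"
```

```text
the job is handed in; nothing more can be done
None
```

The job is handed in at about 20 s: the carrier was pushed home against its stop, the red pin is through the eyes with its collar flat on the dock's top plate, and the gripper is open and clear.

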